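Ready the portable antenna meter for transport

TASK

Get the portable antenna meter ready for transport: turn its selector knob anticlockwise all the way to the end stop, then exactly four clicks clockwise, and leave it there. Also stand the round dummy load and the rectangular coupler box upright on the floor of the meter's open bay, beside the battery pack, which stays where it is. Leave the mug, the hand microphone and the jar where they are.

Things in the scene. Friction and masses are not known exactly. Their poses are not given: they have to be found in the camera images.
- meter: Grey metal instrument case, 160 mm (its x) by 340 mm (its y), 75 mm high, fixed to the desk; origin at the centre of its underside, z up, x away from the robot at yaw 0. Its +y half is a flat bare-metal panel, 75 mm above the desk, with a white meter window, the selector knob and a black tick for each of the knob's positions; its -y half is the open bay.
- selector (a joint): Knob angle in rad: 0 at the anticlockwise stop, growing clockwise seen from above, to 3.14 at the other stop. Detents every 30 degrees (0.524 rad): seven positions, six clicks. About 0.1 to 0.15 N m turns it past a click; let go off a detent, it falls into the nearest detent. At 0 the pointer looks along the meter's +y, at three clicks along its +x, at six along its -y.
- selector_grip (a point): Point on the knob's axis, 104 mm above the desk, 29 mm above the panel, to be gripped from above. Black knob: a disc 68 mm wide, up to 9 mm above the panel, with an upright bar 64 mm long and 16 mm thick on it, its top 43 mm above the panel. The bar lies along this point's x axis, centred; +x is the pointer end, with a white line. Turns with the knob.
- bay_floor (a point): Centre of the flat floor of the open bay, 15 mm above the desk; axes as the meter's. The bay is 130 mm (x) by 134 mm (y) inside; its walls rise 60 mm above this floor, 15 mm thick at its x ends, 13 mm at its -y end; the panel half is its +y wall. The battery pack fills its +x half.
- bay_space (a point): Centre, on the bay's floor, of the free space beside the battery pack: 67 mm (x) by 134 mm (y); axes as the meter's. The two accessories fit here side by side along y, the coupler with its 70 mm side along y, with about 12 mm to spare in all along y; either may be on either side.
- pack_mid (a point): Centre of the black battery pack that already lies in the bay, 62 mm (x) by 128 mm (y) by 46 mm high, loose, 0.7 kg; its top is lower than the bay's walls.
- load_mid (a point): Centre (half-way up) of the dummy load, an upright dark steel cylinder with ribs, 52 mm diameter, 110 mm high, plus a connector stub 16 mm wide and 8 mm high in the middle of its top; about 0.3 kg; z is its long axis. Starts standing on the desk.
- coupler_mid (a point): Centre (half-way up) of the coupler box, an upright plain aluminium block 48 mm (its x) by 70 mm (its y) by 110 mm high, plus two stubs 16 mm wide and 8 mm high on its top, 18 mm either side of the middle along y; about 0.3 kg. To be gripped across its 48 mm. Starts standing on the desk.
- mug_mid (a point): Middle of a white mug, 78 mm diameter, 92 mm high, with a handle: a bystander.
- mic_mid (a point): Middle of a black hand microphone lying on the desk, about 85 by 60 by 28 mm: a bystander.
- jar_mid (a point): Middle of a clear jar with a metal lid, 68 mm diameter, 85 mm high: a bystander.

How it is judged:
By the outcome, as a careful person would: the job done as asked, in the order asked, and still so for the second after the job is handed in, with the robot touching nothing.
It also fails if it takes over 72 s, if anything falls off the work surface, if the arm or the gripper's body presses on something with over 40 N, if the wrist force passes 120 N, or if a joint passes its speed limit or range.

ROBOT

A 7-joint arm with a two-finger parallel gripper is mounted at the origin on the work surface. World frame = base frame: x ahead of the robot, y to its left, z up, the work surface at z = 0. Lengths are in m, angles in rad, forces in N, time in s.
With the tool pointing down it reaches from about 0.35 to 0.9 m from the base axis. Payload 8.1 kg.
Tool frame: the origin (TCP) lies on the centre line of the jaws, within the pads' length; the fingertips stand 17 mm ahead of it and the grasp point (between the pads) lies 2 mm behind it; z points along the fingers, y is the direction in which the jaws open and shut (so a half turn about z gives the same grasp; the last joint's range is limited). The gripper opens to 92 mm and grips with 3 to 60 N. Pads are 19 mm wide; open, the fingers measure 130 mm over their backs; the gripper's body (75 mm by 190 mm) begins 47 mm behind the grasp point.
Start: joints at [-1.244, 0.434, 0.025, 1.573, -0.012, 1.134, -0.075], TCP at [0.26, 0.568, 0.244] pointing down, gripper open.
Joint ranges: [-2.62, 2.62], [-0.44, 2.09], [-1.27, 1.32], [0.08, 2.57], [-1.32, 4.46], [0.12, 2], [-2.74, 2.74]. Speed limits (rad/s): [2.22, 2.22, 3.01, 3.01, 3.14, 3.14, 3.14].

INTERFACE

Orientations are given as a rotation vector (axis times angle).
In Python, from cell import arm gives the robot as it stands.
- The arm moves only by the shell command python3 -m creep 'ROWS' [FORCE]. ROWS is JSON, a list that holds one entry, the list of rows, each a list of 7 numbers: the shift along the world's x, y, z in cm, then the turn, a rotation vector about the world's x, y, z in degrees, then the opening, from -1 (shut) to 1 (fully open), so that 0 is half open. In form: [[[tx, ty, tz, ax, ay, az, jaw], ...]]. A call has 1 to 5 rows; each row is the pose to reach, as a shift and turn from the pose commanded when the call began; what a row does not reach only later rows make up. A row lasts 1/10 s, in which the tool goes at most 50 mm and 8.59 degrees, less where a joint would pass 70% of its speed; a pose out of reach is approached as far as the arm can. A call with a gripper value outside its range is refused whole. The fingers move at their own pace and stop on an object; FORCE is the grip in N (left out, the last holds). Time passes only in rows, so rows that repeat a pose let the fingers close. It gives the time, the measured TCP pose, the force and the opening at its end, in the units of the state.
- arm.observe(): the state, without advancing time (a new reading comes with each control period).
- arm.get_image(name): name is "side" or "top"; returns the picture (420x560x3 uint8, red, green, blue); there is no depth.
- arm.camera_model(name): a dict with "vfov" (degrees; the focal length in pixels is half the picture's height over the tangent of half this angle, whatever the lens; pixels are square), "cx", "cy" (the principal point, pixels), "cam_to_world" (4x4, takes a point from camera to world coordinates). Camera axes: x right, y down, z forward; pixel columns grow to the right and rows downward; lengths in m; the calibration is good to about 2 mm. A picture is of the moment at which its call begins. camera_model takes no time and is no camera call.
- arm.sign_off(): hands the job in, once; it reports no verdict.
The state is a dict: "clock": time; "joints": joint angles; "dq": joint speeds; "joint_efforts": joint torques, N m; "position": TCP position; "ee_rot": TCP orientation; "force": force on the tool from outside, world axes, zero at the start; "ft_torque": the same for the moment, N m; "width": opening from 0.0 (shut) to 1.0 (fully open).
Only numpy, scipy, OpenCV 4.12 (cv2) and the standard library are available. Lean on these libraries where they do the work, as an engineer would, in place of code of your own. Each camera call takes 0.05 s, during which the arm holds its last target.

## Working session

There is one attempt and no reset: what is moved stays moved. The work goes in short steps, Python scripts to look and compute and a shell command to move; the robot and the scene stay as the last step left them, time stands still between calls to the robot, and variables do not carry over. Pictures are saved under pics/ and viewed, and the job is handed in when it is done.

```bash
ls; mkdir -p pics; python3 - <<'E'
from cell import arm
import cv2
s=arm.observe(); print(s)
for n in("side","top"):
    m=arm.camera_model(n); print(n,m)
    cv2.imwrite(f"pics/{n}0.png",cv2.cvtColor(arm.get_image(n),cv2.COLOR_RGB2BGR))
E
```

```text
pics
{'clock': 0.0, 'joints': array([-1.24360065,  0.43524548,  0.02498656,  1.57412548, -0.01159084,
        1.13400212, -0.07509578]), 'dq': array([ 0.00017259,  0.00132552, -0.00192965,  0.00148892, -0.0024973 ,
       -0.00026863, -0.00022742]), 'joint_efforts': array([ 7.61804113e-04, -6.67859459e+01,  9.85073335e-01, -3.14458787e+01,
       -6.06192020e-02,  4.30799474e-02,  1.32711134e-04]), 'position': array([0.26027992, 0.56767184, 0.24292017]), 'ee_rot': array([-6.70010771e-01, -3.06912018e+00,  2.55182784e-03]), 'force': array([ 0.14109429, -0.04238805, -0.52851923]), 'ft_torque': array([ 0.0696675 , -0.01077339,  0.01335135]), 'width': 1.0022554975547768}
side {'vfov': 57.726392309083714, 'cx': 281.8413048866171, 'cy': 208.20711139834327, 'cam_to_world': array([[-0.91692666, -0.2910648 ,  0.27299595,  0.33744995],
       [-0.39857015,  0.63423832, -0.66248289,  0.59114834],
       [ 0.01968096, -0.71625626, -0.69755977,  0.70370016],
       [ 0.        ,  0.        ,  0.        ,  1.        ]])}
top {'vfov': 44.99733445415485, 'cx': 277.3370718973305, 'cy': 217.9250600860275, 'cam_to_world': array([[ 0.00948707, -0.98818813,  0.15295167,  0.3672092 ],
       [-0.99993627, -0.01031134, -0.00459675,  0.01606679],
       [ 0.00611959, -0.15289832, -0.98822298,  1.51569484],
       [ 0.        ,  0.        ,  0.        ,  1.        ]])}
```

View pics/side0.png

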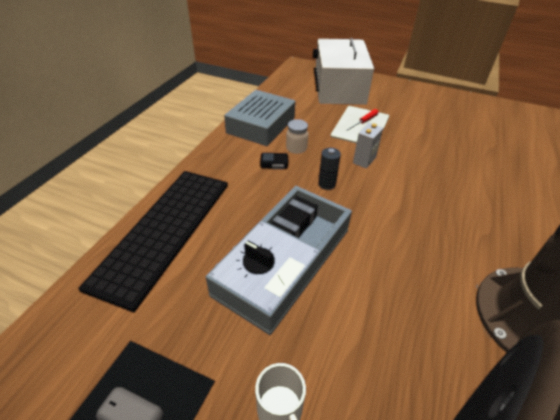

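View pics/top0.png

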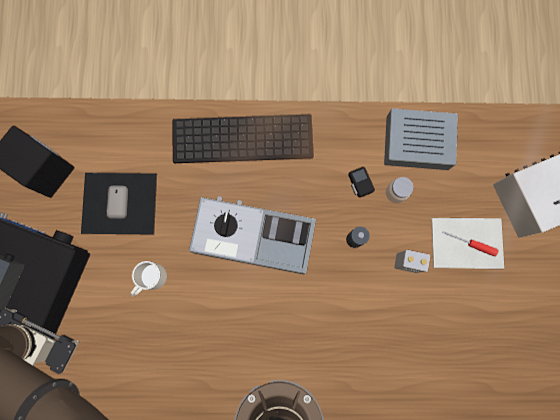

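The side view shows the meter at about (280,255) with its knob at (258,258), the load at (329,168) and the coupler at (368,143). The top view has the meter at (252,236), knob at (226,224), load at (358,236) and coupler at (416,261). I'll zoom in next.

```bash
python3 - <<'E'
import cv2
t=cv2.imread("pics/top0.png"); s=cv2.imread("pics/side0.png")
cv2.imwrite("pics/t1.png",cv2.resize(t[185:285,180:325],None,fx=5.5,fy=5.5,interpolation=cv2.INTER_CUBIC))
cv2.imwrite("pics/t2.png",cv2.resize(t[160:285,335:445],None,fx=4.8,fy=4.8,interpolation=cv2.INTER_CUBIC))
cv2.imwrite("pics/s1.png",cv2.resize(s[110:335,200:400],None,fx=2.6,fy=2.6,interpolation=cv2.INTER_CUBIC))
E
```

```text
(no output)
```

View pics/t1.png

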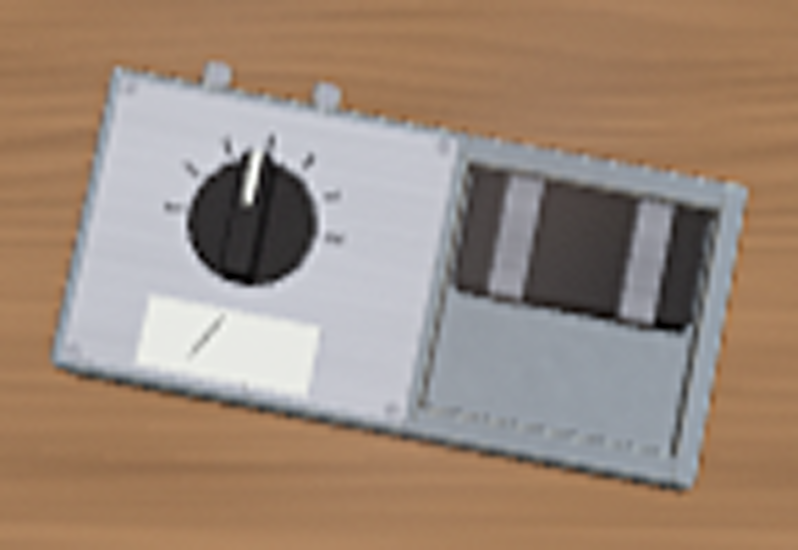

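View pics/t2.png

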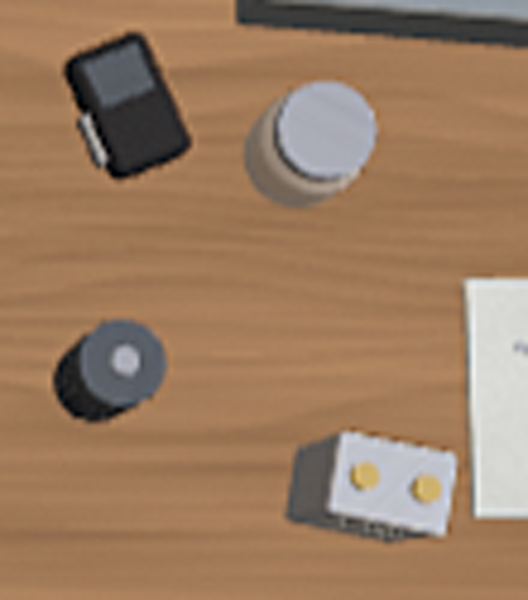

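View pics/s1.png

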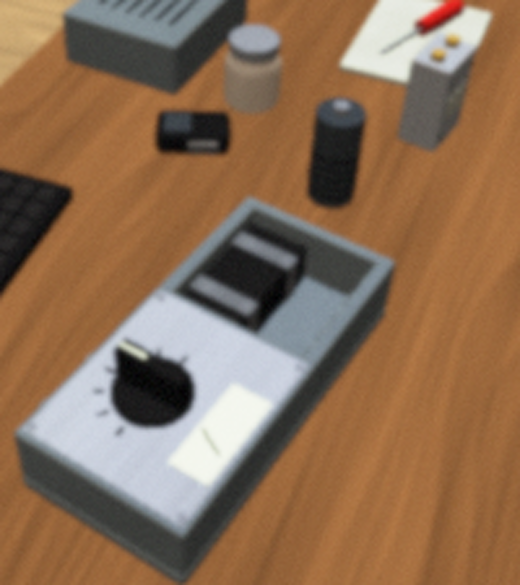

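```bash
cat > h.py <<'E'
import numpy as np
from cell import arm
def rays(n,P):
    m=arm.camera_model(n); P=np.atleast_2d(P).astype(float); T=m["cam_to_world"]
    f=210/np.tan(np.radians(m["vfov"]/2))
    d=np.c_[(P[:,0]-m["cx"])/f,(P[:,1]-m["cy"])/f,np.ones(len(P))]@T[:3,:3].T
    return T[:3,3],d
def plane(n,P,z):
    o,d=rays(n,P); return o+d*((z-o[2])/d[:,2])[:,None]
def crop(P,k,ox,oy): return (np.array(P)+.5)/k-.5+[ox,oy]
E
python3 - <<'E'
from h import *
np.set_printoptions(precision=4,suppress=True)
M=crop([(117,70),(748,187),(690,487),(53,362)],5.5,180,185)
A=plane("top",M,.075);print("top meter",A[:,:2], [np.linalg.norm(A[i]-A[(i+1)%4]) for i in range(4)],A.mean(0))
d=A[0]+A[3]-A[1]-A[2];print("yaw",np.degrees(np.arctan2(-d[0],d[1])))
S=crop([(248,200),(395,262),(185,552),(18,435)],2.6,200,110)
B=plane("side",S,.075);print("side meter",B[:,:2],[np.linalg.norm(B[i]-B[(i+1)%4]) for i in range(4)],B.mean(0))
d=B[2]+B[3]-B[0]-B[1];print("yaw",np.degrees(np.arctan2(-d[0],d[1])))
tk=plane("top",crop([(172,207),(190,168),(228,145),(270,142),(308,160),(332,196),(335,238)],5.5,180,185),.075)[:,:2]
# circle fit
q=np.linalg.lstsq(np.c_[2*tk,np.ones(7)],(tk**2).sum(1),rcond=None)[0];print("tick centre",q[:2],np.sqrt(q[2]+q[0]**2+q[1]**2))
print("disc",plane("top",crop([(252,221)],5.5,180,185),.084)[:,:2])
print("line ends top",plane("top",crop([(260,152),(248,205)],5.5,180,185),.118)[:,:2])
print("bar end back top",plane("top",crop([(240,280)],5.5,180,185),.118)[:,:2])
print("line ends side",plane("side",crop([(120,345),(147,358)],2.6,200,110),.118)[:,:2])
L=crop([(126,360),(122,362)],4.8,335,160)
print("load stub top",plane("top",L[0],.118),"disc",plane("top",L[1],.110))
print("side load stub",plane("side",crop([(341,104)],2.6,200,110),.118))
C=crop([(340,432),(457,452),(444,537),(330,513)],4.8,335,160)
c=plane("top",C,.110);print("coup",c[:,:2],c.mean(0)[:2],[np.linalg.norm(c[i]-c[(i+1)%4]) for i in range(4)])
st=plane("top",crop([(365,476),(427,489)],4.8,335,160),.118);print("stubs",st[:,:2],st.mean(0)[:2],np.degrees(np.arctan2(st[1,0]-st[0,0],-(st[1,1]-st[0,1]))))
st=plane("side",crop([(453,40),(439,56)],2.6,200,110),.118);print("stubs side",st[:,:2],st.mean(0)[:2])
pk=plane("top",crop([(470,165),(720,212),(688,328),(455,290)],5.5,180,185),.061);print("pack",pk[:,:2],pk.mean(0)[:2])
print("jar",plane("top",crop([(326,131)],4.8,335,160),.085)[:,:2])
print("mug",plane("top",[(152,275)],.092)[:,:2])
E
```

```text
top meter [[ 0.6482  0.231 ]
 [ 0.5894 -0.1007]
 [ 0.433  -0.0705]
 [ 0.4941  0.2591]] [np.float64(0.3368394017892334), np.float64(0.1592997103629077), np.float64(0.3351905602905064), np.float64(0.15660349438890614)] [0.5412 0.0797 0.075 ]
yaw -10.274921640018219
side meter [[ 0.5843 -0.0912]
 [ 0.4305 -0.0677]
 [ 0.4839  0.273 ]
 [ 0.6413  0.236 ]] [np.float64(0.15552270009371613), np.float64(0.34490034588865764), np.float64(0.16161673082469374), np.float64(0.33214265796755715)] [0.535  0.0875 0.075 ]
yaw -9.389748347275924
tick centre [0.568  0.1576] 0.04346383522602641
disc [[0.5675 0.1572]]
line ends top [[0.5982 0.1507]
 [0.5709 0.1561]]
bar end back top [[0.5327 0.1591]]
line ends side [[0.5932 0.1556]
 [0.5685 0.1586]]
load stub top [[ 0.5391 -0.2229  0.118 ]] disc [[ 0.5389 -0.2219  0.11  ]]
side load stub [[ 0.5374 -0.221   0.118 ]]
coup [[ 0.4993 -0.3478]
 [ 0.4884 -0.4153]
 [ 0.4392 -0.406 ]
 [ 0.4524 -0.3407]] [ 0.4698 -0.3775] [np.float64(0.06841243300889224), np.float64(0.04998419046984338), np.float64(0.06668982087190252), np.float64(0.04744113524658411)]
stubs [[ 0.4733 -0.3594]
 [ 0.4662 -0.3948]] [ 0.4698 -0.3771] -11.346295318853233
stubs side [[ 0.4629 -0.3883]
 [ 0.469  -0.3502]] [ 0.4659 -0.3692]
pack [[ 0.6018  0.0451]
 [ 0.5781 -0.087 ]
 [ 0.5165 -0.0702]
 [ 0.5353  0.0521]] [ 0.5579 -0.015 ]
jar [[ 0.6831 -0.3511]]
mug [[0.4229 0.3574]]
```

```bash
python3 -m creep '[[[7.6,-10.2,-1,0,0,-41,0.2],[7.6,-10.2,-1,0,0,-41,0.2],[7.6,-10.2,-1,0,0,-41,0.2],[7.6,-10.2,-1,0,0,-41,0.2],[7.6,-10.2,-1,0,0,-41,0.2]]]' 20
python3 -m creep '[[[7.6,-10.2,-1,0,0,-41,0.2],[7.6,-10.2,-1,0,0,-41,0.2],[7.6,-10.2,-1,0,0,-41,0.2],[7.6,-10.2,-1,0,0,-41,0.2],[7.6,-10.2,-1,0,0,-41,0.2]]]' 20
python3 -c "
from cell import arm;s=arm.observe();print(s['joints'],s['ee_rot'],s['position'])"
```

```text
clock: 0.6
position: [0.3373, 0.4648, 0.2335]
ee_rot: [1.714, 2.633, -0.001]
force: [-0.5, 0.7, -0.7]
width: 0.626
clock: 1.1
position: [0.4131, 0.3628, 0.2235]
ee_rot: [2.527, 1.866, -0.001]
force: [-1.0, -0.6, -0.2]
width: 0.599
[-1.11792754  0.33974167  0.39711906  1.80956674 -0.15130234  1.02268476
 -0.96099501] [ 2.52727469e+00  1.86562761e+00 -9.16923675e-04] [0.41311594 0.3627731  0.22348565]
```

```bash
python3 -m creep '[[[7.6,-10.2,-1,0,0,-41,0],[7.6,-10.2,-1,0,0,-41,0],[7.6,-10.2,-1,0,0,-41,0],[7.6,-10.2,-1,0,0,-41,0],[7.6,-10.2,-1,0,0,-41,0]]]' 20
python3 -m creep '[[[7.7,-10.4,-1,0,0,-42,0],[7.7,-10.4,-1,0,0,-42,0],[7.7,-10.4,-1,0,0,-42,0],[7.7,-10.4,-1,0,0,-42,0],[7.7,-10.4,-1,0,0,-42,0]]]' 20
python3 - <<'E'
from cell import arm
import cv2
s=arm.observe();print(s['joints'],s['ee_rot'],s['position'])
for n in("side","top"):
    cv2.imwrite(f"pics/{n}1.png",cv2.cvtColor(arm.get_image(n),cv2.COLOR_RGB2BGR))
a=cv2.imread("pics/side1.png")[130:310,200:400];b=cv2.imread("pics/top1.png")[150:300,170:320]
cv2.imwrite("pics/b1.png",cv2.hconcat([cv2.resize(a,(400,360),interpolation=2),cv2.resize(b,(360,360),interpolation=2)]))
E
```

```text
clock: 1.6
position: [0.4889, 0.2607, 0.2134]
ee_rot: [3.02, 0.862, -0.001]
force: [0.4, 0.5, -0.7]
width: 0.502
clock: 2.1
position: [0.5658, 0.1566, 0.2033]
ee_rot: [3.128, -0.277, -0.001]
force: [0.4, 0.9, 0.2]
width: 0.498
[-0.90155153  0.49266538  0.79057147  1.76463684 -0.39660318  1.0520657
 -1.71681065] [ 3.12844191e+00 -2.77294424e-01 -6.83091734e-04] [0.56580704 0.15658303 0.20334439]
```

View pics/b1.png

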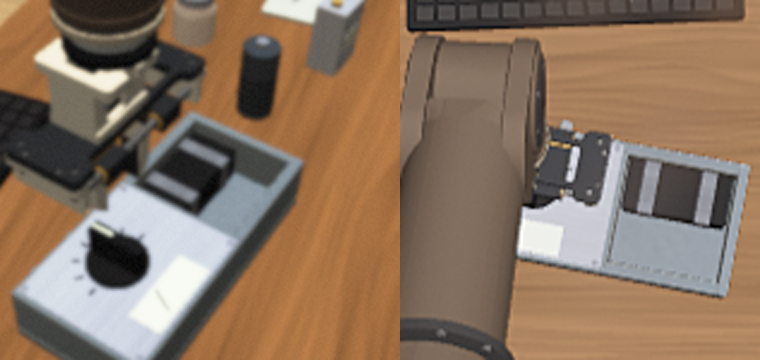

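The side view shows the gripper just above the knob, with its fingertips near composite pixels (100,207) and (148,178). The top view is blocked by the arm. I'll check the side camera against the known tip position.

```bash
cat >> h.py <<'E'
def proj(n,X):
    m=arm.camera_model(n); T=np.linalg.inv(m["cam_to_world"]); f=210/np.tan(np.radians(m["vfov"]/2))
    p=np.atleast_2d(X)@T[:3,:3].T+T[:3,3]; return p[:,:2]/p[:,2:]*f+[m["cx"],m["cy"]]
def tool():
    from scipy.spatial.transform import Rotation as R
    s=arm.observe(); return s["position"],R.from_rotvec(s["ee_rot"]).as_matrix()
E
python3 - <<'E'
from h import *
import cv2
p,R=tool()
pts=[p+R@[a,b*.023*2*1,.017] for b in(-1,1) for a in(-.0095,.0095)]
pts=[p+R@[a,b,.017] for b in(-.023,-.042,.023,.042) for a in(-.0095,.0095)]
q=proj("side",pts);print(q.round(1))
im=cv2.imread("pics/side1.png")[170:270,210:330];im=cv2.resize(im,None,fx=6,fy=6,interpolation=2)
for u in q: cv2.circle(im,tuple(int(v) for v in ((u-[210,170]+.5)*6-.5)),3,(0,0,255),-1)
cv2.imwrite("pics/c1.png",im)
E
```

```text
[[253.7 233.9]
 [245.4 229.5]
 [247.4 240.4]
 [239.  235.9]
 [268.2 218.9]
 [260.  214.8]
 [273.8 213. ]
 [265.7 209.1]]
```

View pics/c1.png

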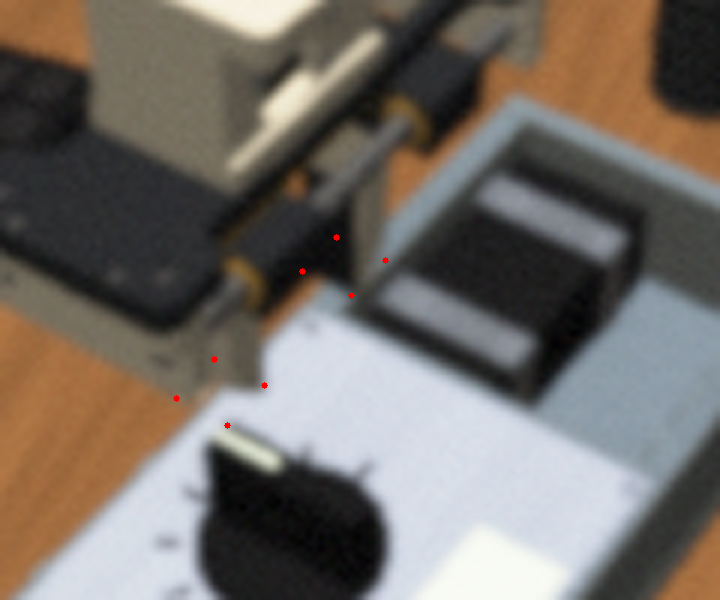

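```bash
python3 - <<'E'
from h import *
import cv2
np.set_printoptions(precision=4,suppress=True)
im=cv2.imread("pics/side0.png")[180:330,200:360];im=cv2.resize(im,None,fx=5,fy=4*1.25,interpolation=2)[:600*2]
im=im[:750]; 
c=np.array([.5412,.0797]);a=np.radians(-10.3)
E=np.array([[np.cos(a),-np.sin(a)],[np.sin(a),np.cos(a)]])
def W(x,y,z): return np.r_[c+E@[x,y],z]
q=proj("side",[W(x,y,.075) for x,y in((.08,.17),(.08,-.17),(-.08,-.17),(-.08,.17))])
im=cv2.imread("pics/side0.png")[180:330,200:360];im=cv2.resize(im,None,fx=4,fy=4,interpolation=2)
for u in q: cv2.circle(im,tuple(int(v) for v in ((u-[200,180]+.5)*4-.5)),3,(0,0,255),-1)
cv2.imwrite("pics/c2.png",im)
E
```

```text
(no output)
```

View pics/c2.png

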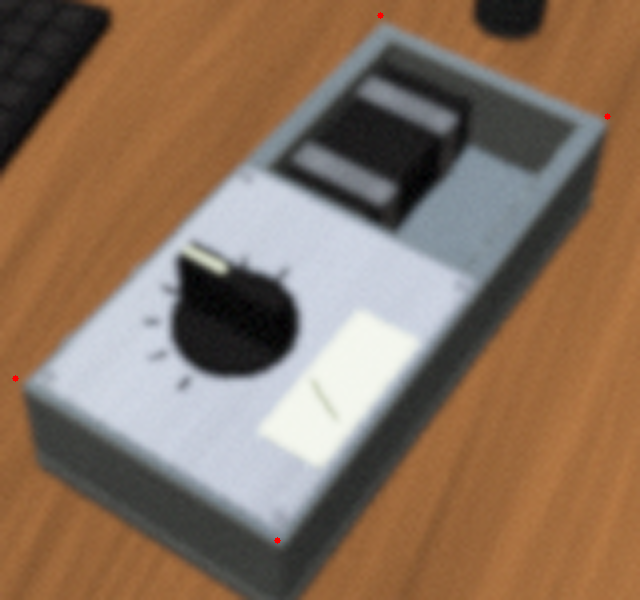

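```bash
python3 - <<'E'
from h import *
np.set_printoptions(precision=4,suppress=True)
B=plane("side",crop([(382,24),(610,125),(280,548),(25,388)],4,200,180),.075)[:,:2];print(B,[np.linalg.norm(B[i]-B[(i+1)%4]) for i in range(4)],B.mean(0))
d=B[2]+B[3]-B[0]-B[1];print("yaw",np.degrees(np.arctan2(-d[0],d[1])))
tk=plane("side",crop([(184,383),(157,355),(151,321),(169,290),(243,262),(283,272)],4,200,180),.075)[:,:2]
q=np.linalg.lstsq(np.c_[2*tk,np.ones(len(tk))],(tk**2).sum(1),rcond=None)[0];print("tick centre",q[:2],np.sqrt(q[2]+q[0]**2+q[1]**2),tk)
# finger tip inner corner on plane z=.186
p,R=tool();print(plane("side",crop([(262,388)],6,210,170),p[2]-.017), p+R@[-.0095,-.023,.017])
E
```

```text
[[ 0.5856 -0.0948]
 [ 0.429  -0.0669]
 [ 0.4905  0.2641]
 [ 0.6431  0.2359]] [np.float64(0.15901271296623334), np.float64(0.3366585720685515), np.float64(0.15519416341353476), np.float64(0.3355812448031844)] [0.537  0.0846]
yaw -10.194296824386251
tick centre [0.5647 0.1581] 0.04348827156264666 [[0.5726 0.2007]
 [0.593  0.191 ]
 [0.6061 0.1731]
 [0.6072 0.151 ]
 [0.5801 0.1176]
 [0.5576 0.115 ]]
[[0.5602 0.1835 0.1862]] [0.5598 0.1823 0.1862]
```

```bash
python3 -m creep '[[[0,0.15,-5,0,0,0,0],[0,0.15,-7.5,0,0,0,0],[0,0.15,-9.2,0,0,0,-0.2],[0,0.15,-9.6,0,0,0,-0.4],[0,0.15,-9.6,0,0,0,-0.4]]]' 20
python3 -m creep '[[[0,0,0,0,0,0,-1],[0,0,0,0,0,0,-1],[0,0,0,0,0,0,-1],[0,0,0,0,0,0,-1],[0,0,0,0,0,0,-1]]]' 20
python3 - <<'E'
from h import *
import cv2
s=arm.observe();print(s['joints'],s['force'],s['ft_torque'],s['position'])
im=cv2.cvtColor(arm.get_image("side"),cv2.COLOR_RGB2BGR);cv2.imwrite("pics/side2.png",im)
cv2.imwrite("pics/c3.png",cv2.resize(im[170:310,200:340],None,fx=4,fy=4,interpolation=2))
E
```

```text
clock: 2.7
position: [0.5652, 0.1597, 0.1075]
ee_rot: [3.13, -0.26, -0.001]
force: [0.9, -0.1, 1.0]
width: 0.317
clock: 3.2
position: [0.5659, 0.1578, 0.1089]
ee_rot: [3.129, -0.265, 0.002]
force: [-1.1, -6.2, 2.1]
width: 0.169
[-0.84041602  0.60067156  0.70663829  1.85680966 -0.49946199  0.8682374
 -1.62796666] [-1.05409966 -6.15790059  2.07874832] [-1.24220938  0.38227385  0.02681853] [0.56591858 0.15784062 0.10886634]
```

View pics/c3.png

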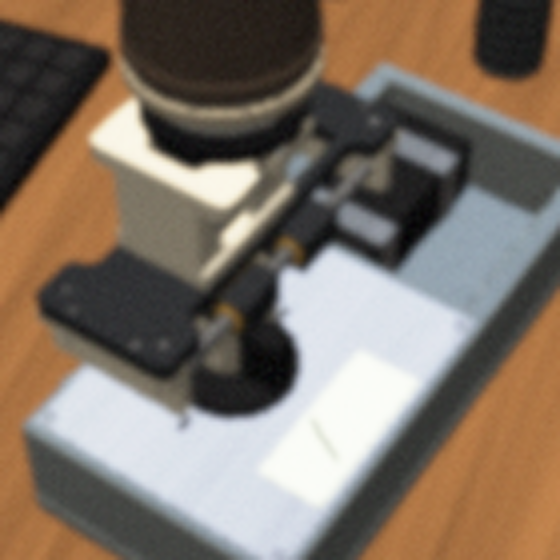

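Holding the bar: the opening of 15.5 mm matches its 16 mm thickness. Next I turn it anticlockwise.

```bash
cat > st.py <<'E'
from h import *
s=arm.observe();p,R=tool()
print("xhead",round(np.degrees(np.arctan2(R[1,0],R[0,0])),1),"tilt",np.round(np.degrees(R[:2,2]),2),"p",p.round(4),"F",s["force"].round(1),"M",s["ft_torque"].round(2),"q",s["joints"].round(2),"w",round(s["width"]*92,1),"t",round(s["clock"],2))
E
python3 -m creep '[[[0,-0.1,0,0,0,7,-1],[0,-0.1,0,0,0,14,-1],[0,-0.1,0,0,0,21,-1],[0,-0.1,0,0,0,28,-1],[0,-0.1,0,0,0,35,-1]]]' 35 >/dev/null; python3 st.py
python3 -m creep '[[[0,0,0,0,0,7,-1],[0,0,0,0,0,14,-1],[0,0,0,0,0,21,-1],[0,0,0,0,0,28,-1],[0,0,0,0,0,35,-1]]]'>/dev/null; python3 st.py
```

```text
xhead 25.6 tilt [ 0.08 -0.01] p [0.5659 0.158  0.1089] F [-0.8 -2.6  0.7] M [-0.5   0.42 -0.12] q [-0.73  0.56  0.53  1.85 -0.37  0.83 -1.13] w 15.5 t 3.75
xhead 60.7 tilt [ 0.05 -0.  ] p [0.5657 0.1582 0.1088] F [-2.3 -1.7  1.1] M [-0.37  0.57 -0.02] q [-0.62  0.53  0.36  1.84 -0.25  0.81 -0.64] w 16.2 t 4.25
```

```bash
python3 -m creep '[[[0,0,0,0,0,7,-1],[0,0,0,0,0,13,-1],[0,0,0,0,0,17,-1],[0,0,0,0,0,19,-1],[0,0,0,0,0,19,-1]]]' >/dev/null; python3 st.py
python3 -m creep '[[[0,0,0,0,0,2,-1],[0,0,0,0,0,4,-1],[0,0,0,0,0,4,-1]]]'>/dev/null; python3 st.py
```

```text
xhead 79.4 tilt [0.04 0.01] p [0.5656 0.1583 0.1088] F [-3.8 -1.3  7.4] M [-0.46  0.87  0.01] q [-0.56  0.52  0.27  1.83 -0.19  0.81 -0.37] w 15.8 t 4.75
xhead 83.3 tilt [0.04 0.03] p [0.5657 0.1585 0.1088] F [-3.1 -0.7  6.1] M [-0.24  0.88 -0.85] q [-0.54  0.52  0.25  1.83 -0.17  0.81 -0.32] w 16.2 t 5.05
```

Mz jumps to -0.85 N m, well above the click torque, so the knob is at the end stop. Next is 120 degrees clockwise.

```bash
python3 -m creep '[[[0,0,0,0,0,-4,-1],[0,0,0,0,0,-12,-1],[0,0,0,0,0,-20,-1],[0,0,0,0,0,-28,-1],[0,0,0,0,0,-36,-1]]]' >/dev/null; python3 st.py
python3 -m creep '[[[0,0,0,0,0,-8,-1],[0,0,0,0,0,-16,-1],[0,0,0,0,0,-24,-1],[0,0,0,0,0,-32,-1],[0,0,0,0,0,-40,-1]]]'>/dev/null; python3 st.py
python3 -m creep '[[[0,0,0,0,0,-8,-1],[0,0,0,0,0,-16,-1],[0,0,0,0,0,-24,-1],[0,0,0,0,0,-32,-1],[0,0,0,0,0,-38,-1]]]'>/dev/null; python3 st.py
```

```text
xhead 47.0 tilt [0.08 0.01] p [0.566  0.1583 0.1088] F [-1.2 -1.4  4.7] M [-0.44  0.59  0.12] q [-0.66  0.54  0.43  1.84 -0.3   0.82 -0.84] w 15.8 t 5.55
xhead 7.0 tilt [ 0.1  -0.02] p [0.5662 0.158  0.1088] F [-0.3 -3.6  3.4] M [-0.75  0.52  0.  ] q [-0.79  0.58  0.62  1.85 -0.44  0.85 -1.4 ] w 15.6 t 6.05
xhead -31.0 tilt [ 0.09 -0.05] p [0.5661 0.1575 0.1088] F [-1.7 -4.4  5.2] M [-1.02  0.62 -0.01] q [-0.9   0.63  0.81  1.86 -0.58  0.9  -1.92] w 16.0 t 6.55
```

```bash
python3 -m creep '[[[0,0,0,0,0,-5,-1],[0,0,0,0,0,-9,-1],[0,0,0,0,0,-9,-1]]]' >/dev/null; python3 st.py
python3 -m creep '[[[0,0,0,0,0,0,0],[0,0,0,0,0,0,0],[0,0,0,0,0,0,0],[0,0,3,0,0,0,0],[0,0,7,0,0,0,0]]]'>/dev/null; python3 st.py
python3 -m creep '[[[0,-4,4,0,0,0,0.3],[0,-9,4,0,0,0,0.3],[0,-14,4,0,0,0,0.3],[0,-19,4,0,0,0,0.3],[-1,-24,4,0,0,0,0.3]]]'>/dev/null; python3 st.py
python3 - <<'E'
from h import *
import cv2
ims=[]
for n in("side","top"):
    im=cv2.cvtColor(arm.get_image(n),cv2.COLOR_RGB2BGR);cv2.imwrite(f"pics/{n}3.png",im);ims.append(im)
cv2.imwrite("pics/c4.png",cv2.hconcat([cv2.resize(ims[0][180:330,200:350],(390,390),interpolation=2),cv2.resize(ims[1][170:300,180:310],(390,390),interpolation=2)]))
E
```

```text
xhead -39.8 tilt [ 0.08 -0.07] p [0.566  0.1574 0.1088] F [-2.7 -4.   7. ] M [-1.01  0.76  0.07] q [-0.92  0.65  0.85  1.86 -0.61  0.91 -2.05] w 15.5 t 6.85
xhead -39.6 tilt [-0.2  -0.08] p [0.5642 0.1588 0.177 ] F [ 0.3  0.8 -0.5] M [ 0.07  0.12 -0.  ] q [-0.98  0.57  0.92  1.8  -0.52  1.04 -2.11] w 45.5 t 7.35
xhead -39.6 tilt [ 0.09 -0.01] p [ 0.5571 -0.0773  0.2181] F [ 0.9 -0.5  0.3] M [ 0.    0.11 -0.01] q [-0.62  0.48  0.96  1.82 -0.44  1.08 -1.76] w 59.7 t 7.85
```

View pics/c4.png

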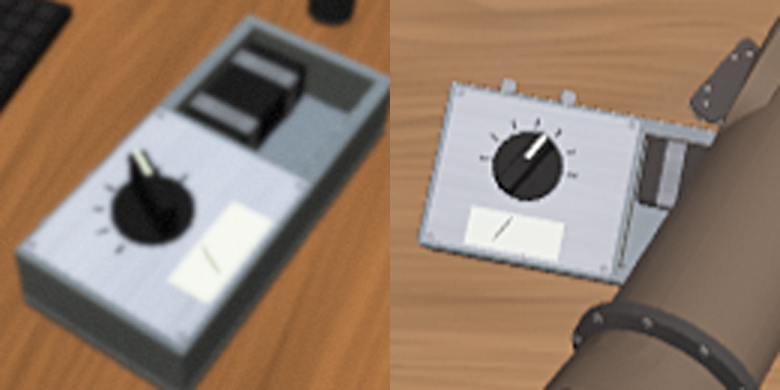

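Pointer now reads tick 5 of 7 (line from (545,138) to (528,160) in the composite, heading about -38 degrees against -40 expected), so it sits four clicks from the stop. On to the load.

```bash
python3 -m creep '[[[-0.4,-3,0,0,0,8,1],[-0.8,-6,0,0,0,16,1],[-1.2,-9,0,0,0,24,1],[-1.6,-12,0,0,0,32,1],[-1.9,-14.5,0,0,0,40,1]]]' >/dev/null
python3 -m creep '[[[0,0,0,0,0,8,1],[0,0,0,0,0,16,1],[0,0,0,0,0,24,1],[0,0,0,0,0,32,1],[0,0,0,0,0,40,1]]]' >/dev/null
python3 -m creep '[[[0,0,0,0,0,8,0.6],[0,0,0,0,0,16,0.6],[0,0,0,0,0,24,0.6],[0,0,-2,0,0,32,0.6],[0,0,-5,0,0,39.4,0.6]]]' >/dev/null; python3 st.py
python3 - <<'E'
from h import *
import cv2
im=cv2.cvtColor(arm.get_image("side"),cv2.COLOR_RGB2BGR);cv2.imwrite(f"pics/side4.png",im)
im=cv2.imread("pics/side0.png")[120:200,290:400]
cv2.imwrite("pics/c5.png",cv2.resize(im,None,fx=6,fy=6,interpolation=2))
im=cv2.imread("pics/side4.png")[110:210,280:400]
cv2.imwrite("pics/c6.png",cv2.resize(im,None,fx=6,fy=6,interpolation=2))
E
```

```text
xhead 80.1 tilt [ 0.24 -0.05] p [ 0.539  -0.2208  0.1688] F [ 0.2  0.5 -0.4] M [-0.07  0.08 -0.01] q [ 0.03  0.45  0.37  1.8  -0.2   0.93  0.32] w 74.0 t 9.45
```

View pics/c5.png

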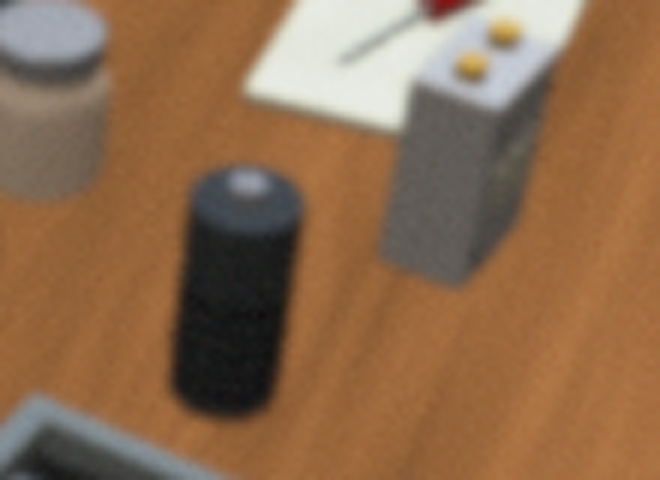

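View pics/c6.png

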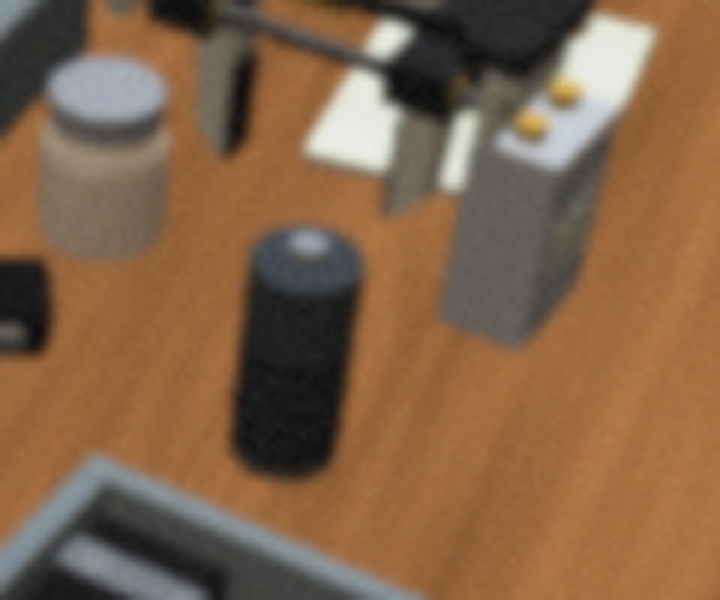

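```bash
python3 - <<'E'
from h import *
np.set_printoptions(precision=4,suppress=True)
print("load stub",plane("side",crop([(249,179)],6,290,120),.118),"disc",plane("side",crop([(246,203)],6,290,120),.110))
st=plane("side",crop([(507,27),(471,63)],6,290,120),.118);print(st,st.mean(0))
p,R=tool()
for b in(-.037,-.056,.037,.056):
  for a in(-.0095,.0095): print(a,b,((proj("side",p+R@[a,b,.017])-[280,110]+.5)*6).round(0))
E
```

```text
load stub [[ 0.5373 -0.2224  0.118 ]] disc [[ 0.5356 -0.2158  0.11  ]]
[[ 0.4637 -0.3937  0.118 ]
 [ 0.4716 -0.3554  0.118 ]] [ 0.4677 -0.3746  0.118 ]
-0.0095 -0.037 [[406. 207.]]
0.0095 -0.037 [[386. 229.]]
-0.0095 -0.056 [[446. 222.]]
0.0095 -0.056 [[427. 244.]]
-0.0095 0.037 [[253. 152.]]
0.0095 0.037 [[232. 173.]]
-0.0095 0.056 [[215. 139.]]
0.0095 0.056 [[193. 159.]]
```

```bash
python3 -m creep '[[[-0.1,-0.1,-3,0,0,0,0.6],[-0.1,-0.1,-6,0,0,0,0.6],[-0.1,-0.1,-8,0,0,0,0.6],[-0.1,-0.1,-8.6,0,0,0,0.6],[-0.1,-0.1,-8.6,0,0,0,0.4]]]' >/dev/null; python3 st.py
python3 - <<'E'
from h import *
import cv2
im=cv2.cvtColor(arm.get_image("side"),cv2.COLOR_RGB2BGR);cv2.imwrite(f"pics/side5.png",im)
im=im[110:210,280:400]
cv2.imwrite("pics/c7.png",cv2.resize(im,None,fx=6,fy=6,interpolation=2))
E
```

```text
xhead 79.7 tilt [-0.07  0.02] p [ 0.5363 -0.2215  0.0816] F [ 0.7 -0.1  0.8] M [-0.13  0.07  0.01] q [ 0.07  0.56  0.33  1.87 -0.26  0.75  0.36] w 69.1 t 10.0
```

View pics/c7.png

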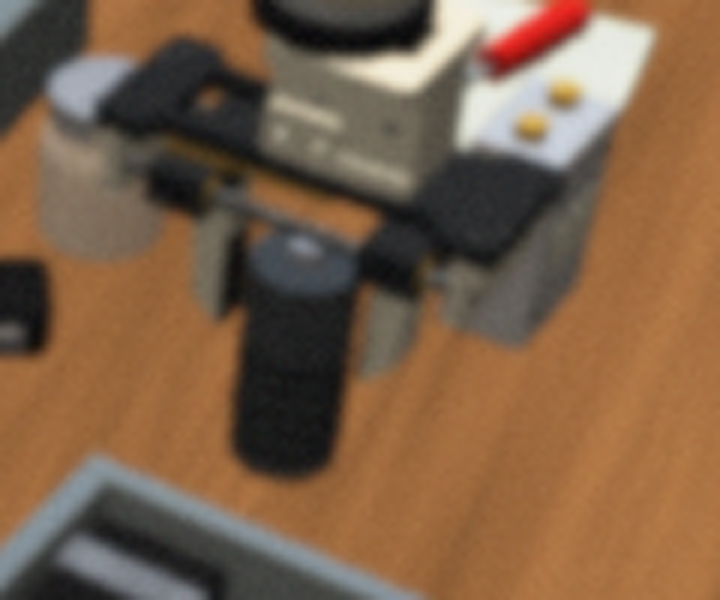

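The fingers straddle the load, which is centred near (305,260) with similar gaps on both sides. I'll close on it.

```bash
python3 -m creep '[[[0,0,0,0,0,0,0],[0,0,0,0,0,0,-0.1],[0,0,0,0,0,0,-0.3],[0,0,0,0,0,0,-0.3],[0,0,0,0,0,0,-0.3]]]' 15 >/dev/null; python3 st.py
python3 -m creep '[[[0,0,1,0,0,0,-0.4],[0,0,3,0,0,0,-0.4],[0,0,6,0,0,0,-0.4],[0,0,10,0,0,0,-0.4],[0,0,10,0,0,0,-0.4]]]' 25 >/dev/null; python3 st.py
python3 - <<'E'
from h import *
import cv2
ims=[]
for n in("side","top"):
    im=cv2.cvtColor(arm.get_image(n),cv2.COLOR_RGB2BGR);cv2.imwrite(f"pics/{n}6.png",im);ims.append(im)
cv2.imwrite("pics/c8.png",cv2.hconcat([cv2.resize(ims[0][70:190,290:390],(500,600),interpolation=2),cv2.resize(ims[1][180:300,320:380],(300,600),interpolation=2)]))
E
```

```text
xhead 79.8 tilt [ 0.11 -0.02] p [ 0.5373 -0.222   0.0829] F [-0.5  0.5  6.9] M [ 0.02  0.27 -0.  ] q [ 0.07  0.56  0.33  1.87 -0.26  0.75  0.36] w 51.9 t 10.55
xhead 79.7 tilt [ 0.44 -0.14] p [ 0.5388 -0.2231  0.1872] F [ 0.5 -0.9 -2.7] M [-0.16  0.03 -0.  ] q [ 0.02  0.43  0.39  1.78 -0.19  0.96  0.31] w 51.8 t 11.05
```

View pics/c8.png

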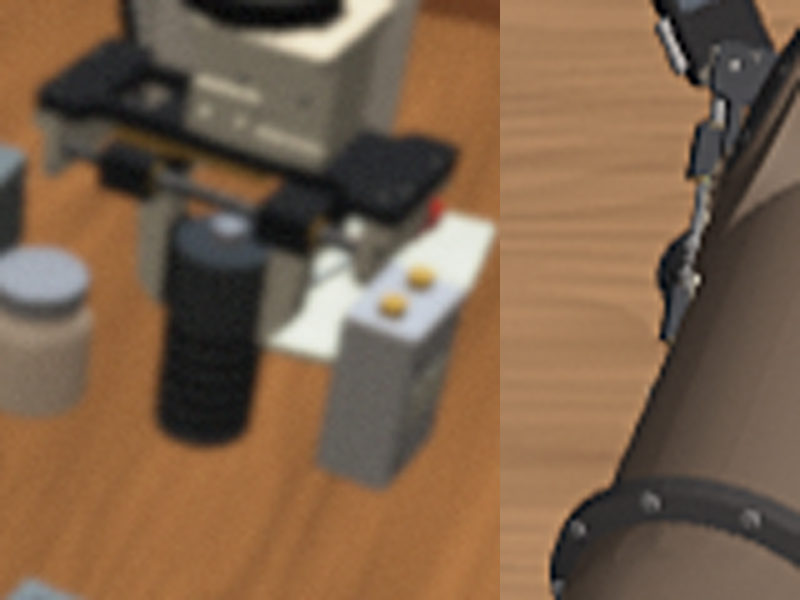

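```bash
python3 - <<'E'
from h import *
np.set_printoptions(precision=4,suppress=True)
p,R=tool(); X=plane("side",crop([(229,220)],5,290,70),p[2]+.0351)[0];print(X,p,(X-p))
m=np.array([.539,.082]);a=np.radians(-10.2);E=np.array([[np.cos(a),-np.sin(a)],[np.sin(a),np.cos(a)]])
for y in(-.053,-.118): print(m+E@[-.0315,y])
for m in ([.537,.0846],[.5412,.0797]): print("side/top",m+E@[-.0315,-.053])
E
```

```text
[ 0.5408 -0.2322  0.2178] [ 0.5367 -0.2217  0.1827] [ 0.0041 -0.0105  0.0351]
[0.4986 0.0354]
[ 0.4871 -0.0286]
side/top [0.4966 0.038 ]
side/top [0.5008 0.0331]
```

```bash
python3 -m creep '[[[-0.7,5,1.2,0,0,0,-0.4],[-1.5,10,1.2,0,0,0,-0.4],[-2.3,15,1.2,0,0,0,-0.4],[-3.1,20,1.2,0,0,0,-0.4],[-3.9,25.3,1.2,0,0,0,-0.4]]]' >/dev/null; python3 st.py
python3 -m creep '[[[0,0,0,0,0,0,-0.4],[0,0,0,0,0,0,-0.4]]]' >/dev/null; python3 st.py
python3 - <<'E'
from h import *
import cv2
ims=[]
for n in("side","top"):
    im=cv2.cvtColor(arm.get_image(n),cv2.COLOR_RGB2BGR);cv2.imwrite(f"pics/{n}7.png",im);ims.append(im)
cv2.imwrite("pics/c9.png",cv2.resize(ims[0][130:280,250:400],(600,600),interpolation=2))
E
python3 st.py
```

```text
xhead 79.8 tilt [-0.15 -0.03] p [0.4967 0.0258 0.1925] F [ 1.4  0.6 -3.1] M [-0.05 -0.02  0.03] q [-0.42  0.29  0.33  1.96 -0.12  0.91 -0.21] w 52.1 t 11.65
xhead 80.0 tilt [-0.14 -0.02] p [0.4974 0.0254 0.1926] F [ 0.3 -0.5 -3.1] M [-0.2   0.06 -0.02] q [-0.42  0.29  0.33  1.96 -0.12  0.91 -0.21] w 51.7 t 11.85
xhead 79.7 tilt [-0.08 -0.06] p [0.4981 0.0228 0.193 ] F [-0.  -0.5 -3.5] M [-0.18  0.    0.01] q [-0.42  0.29  0.33  1.96 -0.12  0.91 -0.21] w 51.7 t 11.95
```

View pics/c9.png

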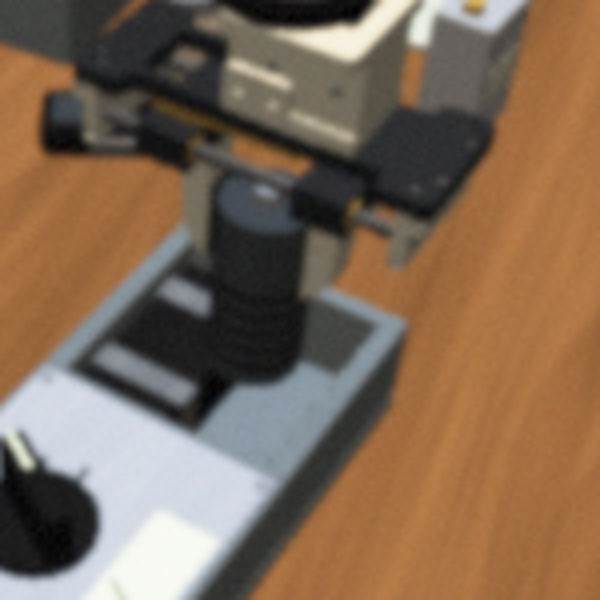

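View pics/top7.png

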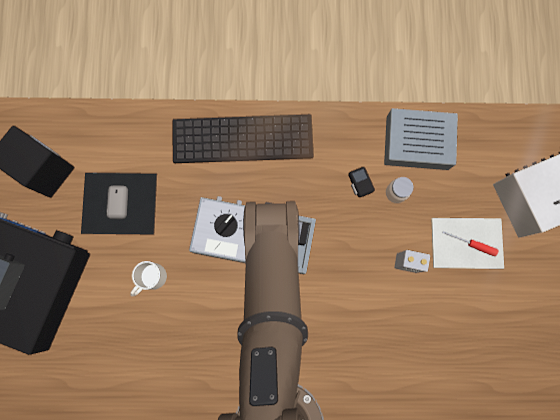

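```bash
python3 - <<'E'
from h import *
np.set_printoptions(precision=4,suppress=True)
m=np.array([.537,.0846]);a=np.radians(-10.2);E=np.array([[np.cos(a),-np.sin(a)],[np.sin(a),np.cos(a)]])
for z,c in((.110,(258,352)),(.220,(261,206)),(.228,(267,190))):
    X=plane("side",crop([c],4,250,130),z)[0][:2];print(X,"in side-meter frame",E.T@(X-m))
print(E.T@(np.array([.4978,.0245])-[.539,.082]))
E
```

```text
[0.4939 0.0249] in side-meter frame [-0.0318 -0.0664]
[0.4981 0.0346] in side-meter frame [-0.0294 -0.0561]
[0.4969 0.0311] in side-meter frame [-0.03   -0.0598]
[-0.0304 -0.0639]
```

```bash
python3 -m creep '[[[0,0.6,-1,0,0,0,-0.4],[0,0.6,-3,0,0,0,-0.4],[0,0.6,-5,0,0,0,-0.4],[0,0.6,-7,0,0,0,-0.4],[0,0.6,-8,0,0,0,-0.4]]]' >/dev/null; python3 st.py
python3 - <<'E'
from h import *
import cv2
im=cv2.cvtColor(arm.get_image("side"),cv2.COLOR_RGB2BGR)
cv2.imwrite("pics/c10.png",cv2.resize(im[150:260,260:370],(605,605),interpolation=2)[:600])
E
```

```text
xhead 79.7 tilt [-0.16 -0.05] p [0.4975 0.029  0.1116] F [-1.5 -0.7 -2.7] M [-0.08  0.09  0.03] q [-0.39  0.4   0.3   2.05 -0.17  0.72 -0.17] w 51.7 t 12.45
```

View pics/c10.png

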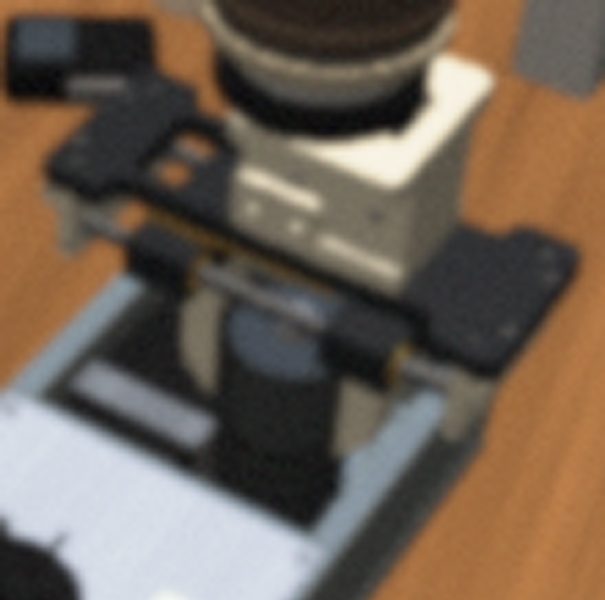

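```bash
python3 -m creep '[[[0,0,-0.6,0,0,0,-0.4],[0,0,-1.0,0,0,0,-0.4],[0,0,-1.2,0,0,0,-0.4],[0,0,-1.3,0,0,0,-0.4]]]' >/dev/null; python3 st.py;python3 st.py
```

```text
xhead 79.8 tilt [0.04 0.01] p [0.4988 0.0301 0.101 ] F [ 0.2  0.1 -3.1] M [-0.11  0.02  0.03] q [-0.39  0.42  0.29  2.05 -0.18  0.69 -0.16] w 51.6 t 12.9
xhead 79.8 tilt [0.04 0.01] p [0.4988 0.0301 0.101 ] F [ 0.2  0.1 -3.1] M [-0.11  0.02  0.03] q [-0.39  0.42  0.29  2.05 -0.18  0.69 -0.16] w 51.6 t 12.9
```

```bash
python3 -m creep '[[[0.05,0.2,0,0,0,0,-0.4],[0.07,0.4,0,0,0,0,-0.4],[0.07,0.4,0,0,0,0,-0.4]]]' >/dev/null; python3 st.py; python3 -m creep '[[[0.03,0.2,0,0,0,0,-0.4],[0.03,0.2,0,0,0,0,-0.4]]]' >/dev/null; python3 st.py
```

```text
xhead 79.8 tilt [0.03 0.02] p [0.4995 0.0346 0.101 ] F [ 0.1  0.1 -3.2] M [-0.08  0.1   0.01] q [-0.39  0.42  0.29  2.05 -0.18  0.69 -0.17] w 51.7 t 13.2
xhead 79.8 tilt [0.01 0.01] p [0.4996 0.0364 0.1008] F [ 0.8 -0.3 -3.7] M [-0.12  0.08 -0.  ] q [-0.4   0.42  0.29  2.05 -0.18  0.69 -0.17] w 51.8 t 13.4
```

```bash
python3 -m creep '[[[0.03,0.2,0,0,0,0,-0.4],[0.03,0.2,0,0,0,0,-0.4]]]' >/dev/null; python3 st.py; python3 -m creep '[[[0.03,0.15,0,0,0,0,-0.4],[0.03,0.15,0,0,0,0,-0.4]]]' >/dev/null; python3 st.py
```

```text
xhead 79.8 tilt [0. 0.] p [0.4999 0.0383 0.1007] F [ 0.3  0.5 -2.6] M [-0.1   0.07 -0.01] q [-0.4   0.42  0.29  2.05 -0.18  0.69 -0.18] w 51.7 t 13.6
xhead 79.7 tilt [-0.02 -0.06] p [0.5    0.0386 0.1008] F [-1.9 -3.7  0. ] M [-1.08  0.39  0.01] q [-0.4   0.42  0.29  2.05 -0.18  0.69 -0.18] w 51.3 t 13.8
```

The load touches the panel wall at TCP y = 38.7 mm. I'll back off 2.5 mm and set it down.

```bash
python3 -m creep '[[[-0.04,-0.3,0,0,0,0,-0.4],[-0.04,-0.3,-0.2,0,0,0,-0.4],[-0.04,-0.3,-0.3,0,0,0,-0.4],[-0.04,-0.3,-0.4,0,0,0,-0.4]]]' >/dev/null; python3 st.py
```

```text
xhead 79.8 tilt [0.01 0.05] p [0.4999 0.0367 0.0978] F [-8.8 -0.6 31.6] M [-0.33  2.31  0.  ] q [-0.4   0.43  0.29  2.05 -0.19  0.69 -0.17] w 52.0 t 14.2
```

```bash
python3 -m creep '[[[0,0,0.2,0,0,0,-0.1],[0,0,0.2,0,0,0,0.3],[0,0,0.2,0,0,0,0.4],[0,0,1.5,0,0,0,0.4],[0,0,5,0,0,0,0.4]]]' >/dev/null; python3 st.py
python3 -m creep '[[[0,0,3,0,0,0,0.6],[-1,-5,4,0,0,0,0.6],[-2,-10,4,0,0,0,0.6],[-3,-15,4,0,0,0,0.6],[-4,-20,4,0,0,0,0.6]]]' >/dev/null; python3 st.py
python3 - <<'E'
from h import *
import cv2
ims=[]
for n in("side","top"):
    im=cv2.cvtColor(arm.get_image(n),cv2.COLOR_RGB2BGR);cv2.imwrite(f"pics/{n}8.png",im);ims.append(im)
cv2.imwrite("pics/c11.png",cv2.hconcat([cv2.resize(ims[0][160:280,250:370],(400,400),interpolation=2),cv2.resize(ims[1][185:285,225:325],(400,400),interpolation=2)]))
E
```

```text
xhead 79.8 tilt [-0.29 -0.08] p [0.498  0.0364 0.145 ] F [ 0.9 -0.1  0.4] M [-0.09  0.01 -0.  ] q [-0.42  0.35  0.31  2.01 -0.15  0.8  -0.2 ] w 64.3 t 14.7
xhead 79.8 tilt [ 0.06 -0.  ] p [ 0.4604 -0.1602  0.187 ] F [ 1.4 -0.8 -0.7] M [-0.1  -0.01  0.07] q [-0.1   0.28  0.41  2.   -0.14  0.89  0.2 ] w 73.5 t 15.2
```

View pics/c11.png

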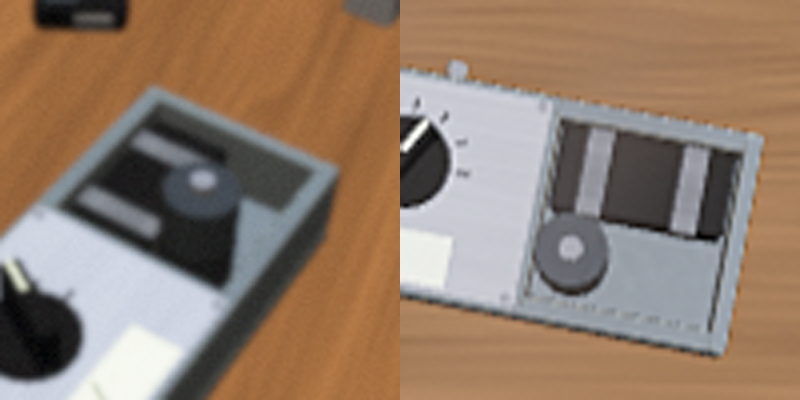

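```bash
python3 - <<'E'
from h import *
np.set_printoptions(precision=4,suppress=True)
print(plane("top",crop([(570,247)],4,225-100,185),.133),plane("top",crop([(571,253)],4,125,185),.125))
print(plane("side",crop([(203,180)],400/120,250,160),.133))
m=arm.camera_model("top");print(m)
E
```

```text
[[0.5022 0.0368 0.133 ]] [[0.4988 0.0362 0.125 ]]
[[0.4988 0.0389 0.133 ]]
{'vfov': 44.99733445415485, 'cx': 277.3370718973305, 'cy': 217.9250600860275, 'cam_to_world': array([[ 0.0095, -0.9882,  0.153 ,  0.3672],
       [-0.9999, -0.0103, -0.0046,  0.0161],
       [ 0.0061, -0.1529, -0.9882,  1.5157],
       [ 0.    ,  0.    ,  0.    ,  1.    ]])}
```

```bash
python3 -m creep '[[[0.2,-4.7,0,0,0,0,0.6],[0.4,-9.4,0,0,0,0,0.6],[0.6,-14,0,0,0,0,0.6],[0.8,-18.5,0,0,0,-0.5,0.6],[0.9,-21.7,-1,0,0,-1.1,0.6]]]' >/dev/null; python3 st.py
python3 - <<'E'
from h import *
import cv2
im=cv2.cvtColor(arm.get_image("side"),cv2.COLOR_RGB2BGR)
cv2.imwrite("pics/c12.png",cv2.resize(im[70:180,300:410],(550,550),interpolation=2))
E
python3 st.py
```

```text
xhead 78.6 tilt [ 0.12 -0.14] p [ 0.4703 -0.3791  0.1776] F [ 1.2  0.3 -0.1] M [-0.03  0.02  0.02] q [ 0.28  0.48  0.45  1.74 -0.24  0.98  0.62] w 73.8 t 15.8
xhead 78.3 tilt [-0.03 -0.27] p [ 0.4683 -0.3834  0.1756] F [ 0.2 -4.5 -0.5] M [-0.41  0.06 -0.06] q [ 0.28  0.49  0.45  1.74 -0.25  0.97  0.62] w 73.5 t 15.85
```

View pics/c12.png

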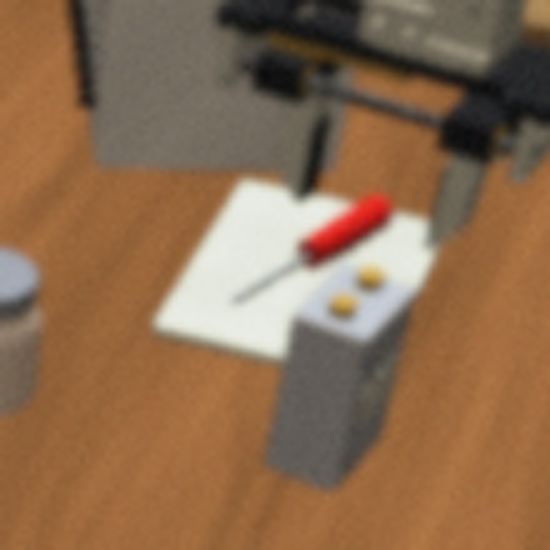

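```bash
python3 -m creep '[[[0,0,-1,0,0,0,0.6],[0,0,-2,0,0,0,0.6],[0,0,-2,0,0,0,0.6]]]' >/dev/null; python3 st.py; python3 -m creep '[[[0,0,0,0,0,0,0.6]]]' >/dev/null; python3 st.py
```

```text
xhead 78.8 tilt [-0.13  0.16] p [ 0.4696 -0.373   0.1548] F [0.2 0.3 1. ] M [-0.09  0.11  0.  ] q [ 0.28  0.5   0.44  1.77 -0.26  0.93  0.63] w 73.7 t 16.15
xhead 78.8 tilt [-0.03  0.06] p [ 0.4702 -0.374   0.1564] F [0.  0.1 0.2] M [-0.13  0.1   0.  ] q [ 0.28  0.5   0.44  1.76 -0.26  0.93  0.63] w 73.2 t 16.25
```

```bash
python3 -m creep '[[[-0.1,-0.3,-2.5,0,0,0,0.6],[-0.1,-0.3,-5,0,0,0,0.6],[-0.1,-0.3,-6.7,0,0,0,0.5],[-0.1,-0.3,-7.2,0,0,0,0.4],[-0.1,-0.3,-7.2,0,0,0,0.3]]]' >/dev/null; python3 st.py
python3 - <<'E'
from h import *
import cv2
im=cv2.cvtColor(arm.get_image("side"),cv2.COLOR_RGB2BGR)
cv2.imwrite("pics/c13.png",cv2.resize(im[90:180,310:410],(600,540),interpolation=2))
E
python3 st.py
```

```text
xhead 78.7 tilt [-0.02  0.03] p [ 0.4689 -0.378   0.0847] F [ 0.1 -0.2 -0.6] M [-0.11  0.02 -0.01] q [ 0.32  0.59  0.4   1.82 -0.31  0.79  0.68] w 61.4 t 16.75
xhead 78.7 tilt [ 0.04 -0.02] p [ 0.4693 -0.3785  0.0855] F [-0.2 -0.4  0.3] M [-0.07  0.07 -0.03] q [ 0.32  0.59  0.4   1.82 -0.31  0.79  0.68] w 60.4 t 16.8
```

View pics/c13.png

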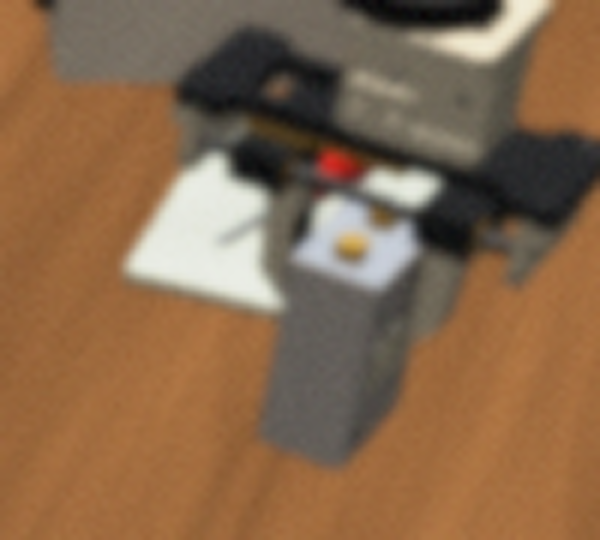

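The fingers straddle the coupler on both sides, with its front top corner near (360,285). I'll close and lift, then look.

```bash
python3 -m creep '[[[0,0,0,0,0,0,0.2],[0,0,0,0,0,0,0],[0,0,0,0,0,0,-0.3],[0,0,0,0,0,0,-0.4],[0,0,0,0,0,0,-0.4]]]' 15 >/dev/null; python3 st.py
python3 -m creep '[[[0,0,1,0,0,0,-0.5],[0,0,4,0,0,0,-0.5],[0,0,8,0,0,0,-0.5],[0,0,11,0,0,0,-0.5],[0,0,11,0,0,0,-0.5]]]' 25 >/dev/null; python3 st.py
```

```text
xhead 78.7 tilt [ 0.04 -0.02] p [ 0.4688 -0.3789  0.0854] F [-2.1  1.1  7.1] M [0.15 0.47 0.05] q [ 0.32  0.59  0.4   1.82 -0.31  0.79  0.68] w 48.0 t 17.3
xhead 78.7 tilt [ 0.36 -0.23] p [ 0.4704 -0.3804  0.1995] F [ 0.6 -0.6 -2.7] M [-0.17  0.01 -0.02] q [ 0.27  0.46  0.46  1.71 -0.23  1.02  0.62] w 48.0 t 17.8
```

```bash
python3 -m creep '[[[0.2,4.5,0,0,0,0,-0.5],[0.4,9,0,0,0,0,-0.5],[0.6,13.5,0,0,0,0,-0.5],[0.8,18,0,0,0,0.5,-0.5],[1,22,0,0,0,1.1,-0.5]]]' >/dev/null; python3 st.py
python3 -m creep '[[[0.3,4,0,0,0,0,-0.5],[0.6,8,0,0,0,0,-0.5],[0.7,10.5,0,0,0,0,-0.5],[0.8,12,0,0,0,0,-0.5],[0.8,12,0,0,0,0,-0.5]]]' >/dev/null; python3 st.py
python3 -m creep '[[[0,0,0,0,0,0,-0.5]]]' >/dev/null; python3 st.py
```

```text
xhead 79.8 tilt [-0.08  0.04] p [ 0.4779 -0.1561  0.194 ] F [ 0.9  0.3 -2.5] M [-0.09 -0.05  0.01] q [-0.13  0.3   0.42  1.96 -0.15  0.92  0.2 ] w 48.1 t 18.3
xhead 80.0 tilt [-0.08  0.05] p [ 0.4863 -0.0359  0.194 ] F [-0.2 -0.6 -3.2] M [-0.12  0.07 -0.05] q [-0.34  0.27  0.38  1.99 -0.13  0.91 -0.07] w 47.9 t 18.8
xhead 79.8 tilt [-0.06 -0.03] p [ 0.4862 -0.039   0.1943] F [ 0.5 -0.2 -2.6] M [-0.18  0.14  0.01] q [-0.34  0.27  0.38  1.99 -0.13  0.91 -0.07] w 47.9 t 18.9
```

```bash
python3 -m creep '[[[0.15,0.8,0,0,0,0,-0.5],[0.15,0.8,0,0,0,0,-0.5],[0.15,0.8,0,0,0,0,-0.5],[0.15,0.8,0,0,0,0,-0.5]]]' >/dev/null; python3 st.py
python3 - <<'E'
from h import *
import cv2
ims=[]
for n in("side","top"):
    im=cv2.cvtColor(arm.get_image(n),cv2.COLOR_RGB2BGR);cv2.imwrite(f"pics/{n}9.png",im);ims.append(im)
cv2.imwrite("pics/c14.png",cv2.resize(ims[0][130:250,260:380],(600,600),interpolation=2))
E
python3 st.py
```

```text
xhead 79.7 tilt [-0.   -0.01] p [ 0.4882 -0.0311  0.1947] F [ 0.1 -0.9 -2.2] M [-0.09  0.07  0.05] q [-0.35  0.27  0.38  1.98 -0.12  0.91 -0.09] w 48.4 t 19.3
xhead 79.7 tilt [ 0.   -0.01] p [ 0.4882 -0.031   0.1948] F [-0.2 -0.8 -3.2] M [-0.07  0.07  0.01] q [-0.35  0.27  0.38  1.98 -0.12  0.91 -0.09] w 48.2 t 19.4
```

View pics/c14.png

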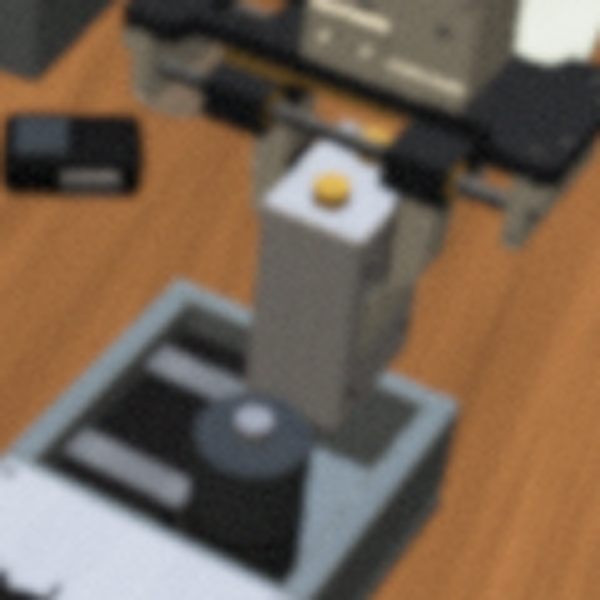

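```bash
python3 - <<'E'
from h import *
np.set_printoptions(precision=4,suppress=True)
c=np.array([.4882,-.031]);a=np.radians(-10.2);E=np.array([[np.cos(a),-np.sin(a)],[np.sin(a),np.cos(a)]])
for n,z,q in(("TL",.2194,(262,208)),("TR",.2194,(362,243)),("BR",.1094,(340,432)),("stub",.2274,(332,185))):
    X=plane("side",crop([q],5,260,130),z)[0][:2];print(n,E.T@(X-c))
print("load rel",E.T@(plane("side",crop([(255,418)],5,260,130),.133)[0][:2]-c))
E
```

```text
TL [0.0189 0.042 ]
TR [-0.025   0.0382]
BR [-0.0258  0.0342]
stub [-0.0014  0.0218]
load rel [-0.0013  0.0695]
```

```bash
python3 -m creep '[[[0,0,-1.5,0,0,0,-0.5],[0,0,-3,0,0,0,-0.5],[0,0,-3.5,0,0,0,-0.5],[0,0,-4,0,0,0,-0.5]]]' >/dev/null; python3 st.py
python3 -m creep '[[[0,0,-0.5,0,0,0,-0.5],[0,0,-1,0,0,0,-0.5],[0,0,-1,0,0,0,-0.5]]]' >/dev/null; python3 st.py

```

```text
xhead 79.8 tilt [-0.01 -0.01] p [ 0.4882 -0.0308  0.1546] F [ 0.5 -0.1 -2.9] M [-0.1   0.04 -0.01] q [-0.33  0.33  0.36  2.03 -0.16  0.81 -0.06] w 48.3 t 19.8
xhead 79.8 tilt [-0.03 -0.01] p [ 0.488  -0.0307  0.1443] F [-0.4 -0.2 -2.4] M [-0.08  0.12 -0.03] q [-0.33  0.34  0.36  2.04 -0.16  0.79 -0.05] w 47.8 t 20.1
```

```bash
python3 -m creep '[[[0,0,-1,0,0,0,-0.5],[0,0,-2,0,0,0,-0.5],[0,0,-3,0,0,0,-0.5],[0,0,-3.6,0,0,0,-0.5],[0,0,-3.8,0,0,0,-0.5]]]' >/dev/null; python3 st.py
python3 -m creep '[[[0,0,-0.2,0,0,0,-0.5],[0,0,-0.4,0,0,0,-0.5],[0,0,-0.5,0,0,0,-0.5]]]' >/dev/null; python3 st.py

```

```text
xhead 79.8 tilt [-0.09 -0.01] p [ 0.4877 -0.0307  0.1057] F [ 0.6  0.1 -2.6] M [-0.12  0.08 -0.02] q [-0.3   0.4   0.33  2.08 -0.2   0.7  -0.02] w 48.3 t 20.6
xhead 79.8 tilt [0.02 0.  ] p [ 0.4884 -0.0307  0.1018] F [ 0.1 -0.2 -2.3] M [-0.12  0.07  0.05] q [-0.3   0.41  0.33  2.08 -0.2   0.68 -0.01] w 48.0 t 20.9
```

```bash
python3 -m creep '[[[0,0,-0.1,0,0,0,-0.5],[0,0,-0.15,0,0,0,-0.5]]]' >/dev/null; python3 st.py
python3 -m creep '[[[0,0,-0.05,0,0,0,-0.3],[0,0,0,0,0,0,0],[0,0,0.1,0,0,0,0.2],[0,0,0.1,0,0,0,0.2],[0,0,1.5,0,0,0,0.2]]]' >/dev/null; python3 st.py
python3 -m creep '[[[0,0,4,0,0,0,0.3],[0,0,8,0,0,0,0.3],[-1,-5,9,0,0,0,0.3],[-2,-10,9,0,0,0,0.3],[-3,-15,9,0,0,0,0.3]]]' >/dev/null
python3 -m creep '[[[0,-5,0,0,0,0,0.3],[0,-10,0,0,0,0,0.3]]]' >/dev/null; python3 st.py
python3 - <<'E'
from h import *
import cv2
ims=[]
for n in("side","top"):
    im=cv2.cvtColor(arm.get_image(n),cv2.COLOR_RGB2BGR);cv2.imwrite(f"pics/{n}10.png",im);ims.append(im)
cv2.imwrite("pics/c15.png",cv2.hconcat([cv2.resize(ims[0][160:310,220:370],(400,400),interpolation=2),cv2.resize(ims[1][175:300,195:320],(400,400),interpolation=2)]))
E
```

```text
xhead 79.8 tilt [0.02 0.  ] p [ 0.4884 -0.0308  0.1005] F [-2.6 -1.3  6.8] M [-0.01  0.66  0.04] q [-0.3   0.41  0.33  2.08 -0.21  0.68 -0.01] w 47.6 t 21.1
xhead 79.8 tilt [-0.13 -0.02] p [ 0.4874 -0.0306  0.1144] F [0.3 0.3 1.1] M [-0.14  0.05  0.01] q [-0.31  0.39  0.34  2.07 -0.19  0.72 -0.03] w 55.1 t 21.6
xhead 79.8 tilt [ 0.06 -0.  ] p [ 0.4587 -0.2787  0.2057] F [0.5 0.1 0.2] M [-0.07  0.    0.01] q [ 0.08  0.34  0.48  1.87 -0.19  0.97  0.47] w 59.8 t 22.3
```

View pics/c15.png

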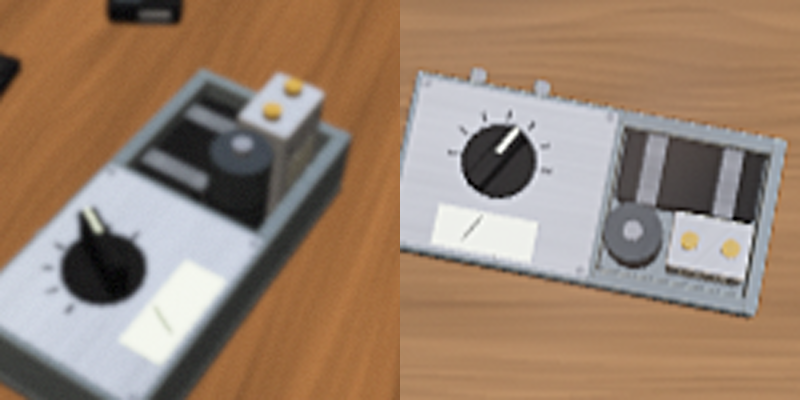

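View pics/top10.png

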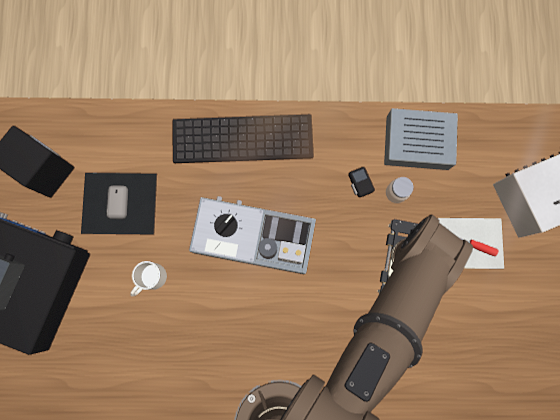

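```bash
python3 -c "
from cell import arm
print(arm.observe()['clock']);print(arm.sign_off())"
```

```text
22.4
the job is handed in; nothing more can be done
None
```

The meter is ready for transport and the job was handed in at 22.4 s on the robot's clock; no verdict came back.

**Knob:** I turned it anticlockwise until the torque jumped to about 0.85 N m at the end stop, then about 120° clockwise, which is four clicks. The last pictures show the pointer at the fifth of the seven ticks. I measured its heading as about -37°, against -40° expected at four clicks and -10° at three.

**Bay:** The dummy load and the coupler box both stand upright on the bay floor beside the battery pack.
- **Load:** I set it about 2.5 mm off the panel wall, found by touching it lightly against that wall. It pressed on the floor with about 32 N when I set it down.
- **Coupler:** It met the floor at the expected height, and its yaw matches the meter's to within about a degree.

**Other objects:** In the last top view the battery pack, mug, microphone and jar look to be where they started. I judged this by eye and did not measure it. The gripper ended empty and clear of everything.

**Disagreements:** The side and top cameras differed by up to about 6 mm on the meter's position, and the side view placed the fingertips up to about 5 mm off. I averaged the two views, relied mostly on the top view for the coupler, and used contact force to settle the load. The load's final position then agreed to about 3 mm between both cameras and the arm.

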